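# Load the battery chargers, last pack held ready

### The arm

A 6-joint arm with a two-finger parallel gripper is mounted at the origin on the work surface. World frame = base frame: x ahead of the robot, y to its left, z up, the work surface at z = 0. Lengths are in m, angles in rad, forces in N, time in s.
With the tool pointing down it reaches from about 0.25 to 0.725 m from the base axis. Payload 4 kg.
Tool frame: the origin (TCP) lies midway between the tips of the shut fingers; the grasp point (between the pads) lies bot.pinch_z behind it (bot.pinch_z is the distance from the TCP to the grasp point, in m); z points along the fingers, y is the line along which they close (so a half turn about z gives the same grasp; the last joint's range is limited). The gripper opens to 85 mm and grips with 20 to 120 N. Pads are 22 mm wide; open, the fingers measure 114 mm over their backs; the gripper's body (76 mm by 85 mm) begins 54 mm behind the grasp point. The pads swing forward as they close: fully open they stand 13 mm farther back than shut.
Start: joints at [-1.2, 0.241, 0.005, 1.335, 0, 1.571], TCP at [0.181, -0.466, 0.231] pointing down, gripper open.
Joint ranges: [-2.72, 2.72], [-1.05, 1.87], [-1.09, 1.28], [-1.99, 2.15], [-1.42, 1.44], [-3.14, 3.14]. Speed limits (rad/s): [2.79, 2.79, 3.14, 3.14, 3.14, 3.14].

### API

Orientations are given as a unit quaternion [x, y, z, w].
In Python, from workcell import bot, viewer, order gives the robot as it stands (bot), with the cameras (viewer) and the job (order).
- The arm moves only by the shell command python3 jog.py 'ROWS'. ROWS is a JSON list of rows, 1 to 10 of them, each of 7 numbers: a rotation vector rx, ry, rz in rad, then dx, dy, dz in m, then the finger opening in m; each row is the pose to reach, as a shift and turn from the pose commanded when the command began, along the tool's axes at that moment; what a row does not reach only later rows make up. A row lasts 1/8 s, in which the tool goes at most 0.0625 m and 0.188 rad, less where a joint would pass 70% of its speed; a pose out of reach is approached as far as the arm can. The fingers move at their own pace and stop on an object; the grip force is fixed at half the most. Time passes only in rows, so rows that do not move let the fingers close. It prints the time, the measured TCP pose, the force, the opening and the grip force at its end.
- bot.get_obs(): the state, without advancing time (a new reading comes with each control period).
- viewer.camera(name): name is "scene" or "side" or "wrist"; returns the picture (384x512x3 uint8, red, green, blue); there is no depth.
- viewer.calibration(name): a dict with "mtx" (3x3 intrinsics, pixels), "R" (3x3) and "t" (3): a world point X has camera coordinates R X + t. Camera axes: x right, y down, z forward; pixel columns grow to the right and rows downward; lengths in m; the calibration is good to about 2 mm. A picture is of the moment at which its call begins: read the wrist's pose just before it. calibration takes no time and is no camera call; for the wrist camera it gives the pose at the moment of the call.
- order.job_done(): hands the job in; it is judged then, once.
The state is a dict: "clock": time; "joint_pos": joint angles; "joint_vel": joint speeds; "tau": joint torques, N m; "eef_pos": TCP position; "tool_rot": TCP orientation; "ft_force": force on the tool from outside, world axes, zero at the start; "ft_torque": the same for the moment, N m; "grip_width": finger opening in m; "grasp_force": force on a finger pad.
Only numpy, scipy, OpenCV 4.12 (cv2) and the standard library are available. Lean on these libraries where they do the work, as an engineer would, in place of code of your own. Each camera call takes 0.05 s, during which the arm holds its last target. There are 200 camera calls.

### The job

Lift the square battery pack over the blue tool bin, lower it fully home in the charger with the matching square bay and let go, without dropping it. Then lift the long pack over the bin too and finish while holding it still about 2 cm above the rim of the long charger's bay, upright and lined up to go straight in, without it ever touching that charger: I still have to wipe its contacts. Do not bump the bin or its tools, and leave the spray can, bit case and hole saw where they stand.

Things in the scene. Friction and masses are not known exactly. Their poses are not given: they have to be found in the camera images.
- square_pack: Black battery pack with a yellow band round it and a yellow patch on top, standing upright: 52 x 52 mm in plan, 75 mm tall, 0.25 to 0.42 kg. Origin at the centre of its underside, z up, x and y square to its sides. Seated in its bay it stands 45 mm proud of the rim.
- long_pack: Black battery pack with a red band round its foot and a red patch on top, standing upright: 44 mm along its x, 92 mm along its y, 62 mm tall, 0.4 to 0.65 kg. Origin at the centre of its underside, z up. Grip it across its 44 mm (along x). The two ends are alike: it may go to its bay either way round.
- square_charger: Yellow charger fixed to the bench: 92 x 92 mm, 50 mm tall, with a black foot 30 mm wide and 32 mm tall added on its -y side. Origin on the bench under the centre of its bay, z up; x and y run along the bay's sides. Square bay open upwards: 58 x 58 mm, 30 mm deep, flat floor 20 mm above the bench, rim chamfered 3 mm.
- square_bay (a point): Centre of the mouth of the square bay, level with the charger's rim, 50 mm above the bench; axes as square_charger.
- long_charger: Red charger fixed to the bench: 84 mm along its x, 132 mm along its y, 50 mm tall. Origin on the bench under the centre of its bay, z up. Long bay open upwards: 50 mm along x, 98 mm along y, 30 mm deep, floor 20 mm above the bench.
- long_bay (a point): Centre of the mouth of the long bay, level with the charger's rim, 50 mm above the bench; axes as long_charger (y along the bay).
- tool_bin: Blue open bin fixed to the bench between the packs (on its +y side) and the chargers (on its -y side): 345 mm along its x, 95 mm along its y, walls 75 mm tall; screwdriver handles stand out of it up to 120 mm above the bench. Origin at the centre of its underside.
- spray_can: Bystander: loose standing spray can, 60 mm across, 150 mm tall. Origin at the centre of its underside.
- bit_case: Bystander: loose open orange case of drill bits, 92 mm along x, 130 mm along y, its lid standing 90 mm and its bits up to 95 mm tall, lid on the +x side. Origin at the centre of the case's underside (the lid not counted).
- hole_saw: Bystander: loose red hole saw standing on its teeth, 55 mm across, 68 mm tall. Origin at the centre of its underside.

How it is judged:
By the outcome, as a careful person would: the job done as asked, in the order asked, and still so for the second after the job is handed in, while the arm keeps its last pose, push and grip.
It also fails if it takes over 72 s, if anything falls off the work surface, if the arm or the gripper's body presses on something with over 40 N, if the wrist force passes 120 N, or if a joint passes its speed limit or range.

## Working session

There is one attempt and no reset: what is moved stays moved. The work goes in short steps, Python scripts to look and compute and a shell command to move; the robot and the scene stay as the last step left them, time stands still between calls to the robot, and variables do not carry over. Pictures are saved under pics/ and viewed, at most 10 in all, crops included, and the job is handed in when it is done.

```bash
ls; mkdir -p pics; python3 - <<'E'
from workcell import bot, viewer, order
import cv2, numpy as np
o=bot.get_obs(); print(o, bot.pinch_z)
for n in ["scene","side"]:
    im=viewer.camera(n); cv2.imwrite(f"pics/{n}0.png",im[:,:,::-1])
    c=viewer.calibration(n); print(n,c)
E
```

```text
jog.py
pics
workcell.py
{'clock': 0.0, 'joint_pos': array([-1.20000201e+00,  2.41419527e-01,  3.74606348e-03,  1.33519270e+00,
        3.35694861e-05,  1.57078566e+00]), 'joint_vel': array([ 0.0005922 ,  0.00027301,  0.00025862,  0.00066955, -0.00019752,
       -0.00142259]), 'tau': array([-1.60402440e-03, -3.72317934e+01,  2.52408117e+01,  1.70697650e-02,
       -7.92537389e-05, -4.91951482e-06]), 'eef_pos': array([ 0.18096319, -0.46543941,  0.23041801]), 'tool_rot': array([ 9.82861611e-01,  1.84342024e-01, -1.74271023e-04, -1.02027761e-03]), 'ft_force': array([ 0.41328638,  0.51995972, -0.46483472]), 'ft_torque': array([0.05106814, 0.02161773, 0.05974009]), 'grasp_force': 0.0, 'grip_width': 0.08518485893920931} 0.0187
scene {'mtx': array([[369.7769832 ,   0.        , 258.26023362],
       [  0.        , 369.7769832 , 194.96475899],
       [  0.        ,   0.        ,   1.        ]]), 'R': array([[ 0.11880299,  0.99282389, -0.01365894],
       [ 0.67970674, -0.09134732, -0.7277736 ],
       [-0.72379873,  0.07717761, -0.68568143]]), 't': array([-0.16319544, -0.35683858,  1.54771057])}
side {'mtx': array([[484.95339876,   0.        , 255.23663935],
       [  0.        , 484.95339876, 200.70805822],
       [  0.        ,   0.        ,   1.        ]]), 'R': array([[ 0.99726904, -0.07376886, -0.00355136],
       [-0.05082182, -0.6505729 , -0.75774141],
       [ 0.0535873 ,  0.75585253, -0.65254528]]), 't': array([-0.58068903,  0.152553  ,  1.39685144])}
```

View pics/scene0.png

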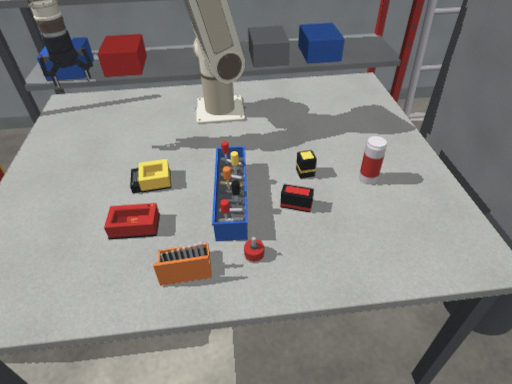

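View pics/side0.png

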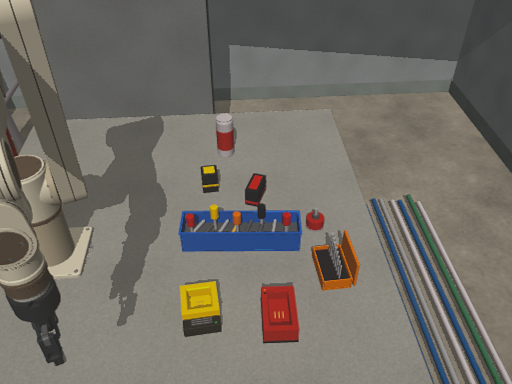

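The scene view shows the square pack at (306,163), long pack (297,196), yellow charger (154,176), red charger (133,220) and bin (231,190). In the side view they are at (209,178), (256,189), (201,306), (279,311) and (240,230). Next I'll get coarse positions from both views.

```bash
cat > h.py <<'E'
from workcell import bot, viewer, order
import cv2, numpy as np
from scipy.spatial.transform import Rotation as Ro
def cast(c,uv,z):
    uv=np.atleast_2d(np.float64(uv)); d=np.c_[uv,np.ones(len(uv))]@np.linalg.inv(c["mtx"]).T@c["R"]
    o=-c["R"].T@c["t"]; return o+d*((z-o[2])/d[:,2])[:,None]
def mask(im,col):
    h=cv2.cvtColor(im,cv2.COLOR_RGB2HSV)
    r=dict(y=[(22,120,90,36,255,255)],r=[(0,150,70,6,255,255),(174,150,70,180,255,255)],b=[(105,150,60,125,255,255)])[col]
    return sum(cv2.inRange(h,np.array(a[:3]),np.array(a[3:])) for a in r)
def blobs(m,amin=20):
    n,l,s,c=cv2.connectedComponentsWithStats(m); return [(l==i,s[i],c[i]) for i in range(1,n) if s[i][4]>=amin]
def look(n,name=None):
    c=viewer.calibration(n); im=viewer.camera(n)
    if name: cv2.imwrite(f"pics/{name}.png",im[:,:,::-1])
    return c,im
E
python3 - <<'E'
from h import *
np.set_printoptions(precision=3,suppress=True)
for n in ["scene","side"]:
    c=viewer.calibration(n); im=cv2.imread(f"pics/{n}0.png")[:,:,::-1].copy()
    for col in "yrb":
        for l,s,ce in blobs(mask(im,col)):
            if ce[1]>90: print(n,col,s,ce,*[cast(c,ce,z)[0][:2] for z in (0.05,.062,.075)])
c=viewer.calibration("wrist"); o=bot.get_obs(); R=Ro.from_quat(o["tool_rot"]).as_matrix()
print("cam in tool", R.T@(-c["R"].T@c["t"]-o["eef_pos"]), (c["R"]@R), c["mtx"])
E
```

```text
scene y [300 151  14   9  93] [306.57 155.  ] [0.42  0.277] [0.435 0.272] [0.452 0.268]
scene y [231 152   8  14  89] [234.157 158.169] [0.404 0.036] [0.42  0.036] [0.437 0.035]
scene y [138 160  32  31 834] [153.475 174.835] [ 0.455 -0.222] [ 0.47  -0.219] [ 0.486 -0.215]
scene y [297 164  19   9  50] [304.78 169.76] [0.495 0.255] [0.509 0.251] [0.525 0.247]
scene r [221 142   7  11  66] [224.485 146.879] [0.337 0.008] [0.353 0.008] [0.371 0.008]
scene r [361 154  22  23 328] [370.332 166.616] [0.508 0.465] [0.522 0.458] [0.537 0.45 ]
scene r [  0 170   4  10  21] [  0.762 174.238] [ 0.386 -0.708] [ 0.402 -0.697] [ 0.419 -0.684]
scene r [285 186  25  10 170] [297.165 190.247] [0.586 0.212] [0.599 0.209] [0.613 0.205]
scene r [220 199   9  14 101] [224.396 205.624] [ 0.623 -0.007] [ 0.635 -0.007] [ 0.648 -0.007]
scene r [281 203  29   8  89] [295.09  206.809] [0.654 0.193] [0.666 0.19 ] [0.678 0.187]
scene r [ 105  204   54   34 1517] [131.615 220.314] [ 0.646 -0.266] [ 0.658 -0.262] [ 0.671 -0.257]
scene r [244 240  20  21 269] [253.651 251.212] [0.797 0.058] [0.806 0.057] [0.816 0.
[... 1145 characters left out ...]
 [ 0.954 -0.275] [ 0.949 -0.284] [ 0.943 -0.294]
side b [398 201  87 183 801] [444.109 299.541] [ 1.033 -0.282] [ 1.026 -0.291] [ 1.019 -0.301]
side b [ 179  211  123   40 2562] [239.19  237.926] [ 0.535 -0.027] [ 0.535 -0.039] [ 0.534 -0.052]
side b [217 211  16  11 134] [224.649 215.649] [0.496 0.069] [0.496 0.056] [0.497 0.042]
side b [240 211  20  11 178] [249.371 215.815] [0.57  0.063] [0.569 0.05 ] [0.568 0.035]
side b [264 211  22  11 178] [273.365 215.657] [0.641 0.058] [0.639 0.045] [0.637 0.031]
cam in tool [ 0.07   0.    -0.142] [[-0.     1.    -0.   ]
 [-0.961 -0.001 -0.277]
 [-0.277  0.     0.961]] [[303.733   0.    255.74 ]
 [  0.    303.733 189.698]
 [  0.      0.      1.   ]]
```

```bash
cat >> h.py <<'E'
np.set_printoptions(precision=4,suppress=True)
def go(x,y,z,yaw):
    "shift/turn to TCP x,y,z, tool down, with tool x axis at yaw (rad)"
    o=bot.get_obs(); R=Ro.from_quat(o["tool_rot"])
    T=Ro.from_euler("z",yaw)*Ro.from_quat([1,0,0,0])
    print("rows:",(R.inv()*T).as_rotvec(),R.inv().apply(np.array([x,y,z])-o["eef_pos"]),"now",o["eef_pos"],"yaw",np.arctan2(*R.as_matrix()[[1,0],0]),"q6",o["joint_pos"])
E
python3 -c "
from h import *
go(.5,-.25,.3,0)"
```

```text
rows: [-0.0018  0.0004  0.3708] [ 0.3754 -0.0854 -0.0693] now [ 0.181  -0.4655  0.2305] yaw 0.3707883621970162 q6 [-1.2     0.2413  0.0039  1.3352 -0.      1.5708]
```

```bash
python3 jog.py '[[0,0,0.19,0.19,-0.043,-0.035,0.085],[0,0,0.19,0.19,-0.043,-0.035,0.085],[0,0,0.37,0.19,-0.043,-0.07,0.085],[0,0,0.37,0.375,-0.085,-0.07,0.085],[0,0,0.37,0.375,-0.085,-0.07,0.085],[0,0,0.37,0.375,-0.085,-0.07,0.085],[0,0,0.37,0.375,-0.085,-0.07,0.085],[0,0,0.37,0.375,-0.085,-0.07,0.085]]' && python3 - <<'E'
from h import *
look("wrist","w1")
go(.5,.22,.3,0)
E
```

```text
clock: 1.1
eef_pos: [0.5014, -0.2492, 0.3003]
tool_rot: [1.0, 0.002, -0.001, -0.0]
ft_force: [-0.6, -1.0, -0.4]
grip_width: 0.0848
grasp_force: 0.0
rows: [-0.0005  0.0018  0.003 ] [ 0.0012 -0.4701  0.0006] now [ 0.5002 -0.2501  0.3004] yaw 0.002972411577508998 q6 [-0.4635  0.3486  0.3306  1.5546 -0.0004  2.6752]
```

View pics/w1.png

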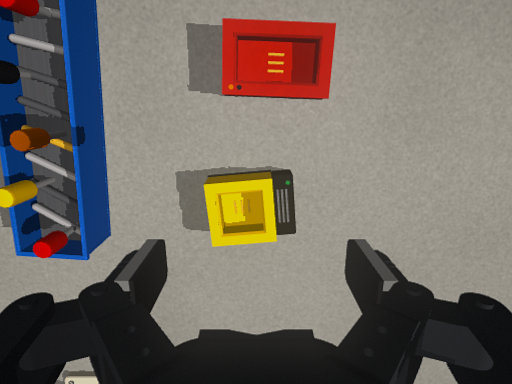

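The wrist view shows the yellow square charger centred near (240,208) with its foot to the right, the red charger near (278,60), and the bin at the left. I'll measure both rims from the bright top faces and compare them with the known sizes.

```bash
python3 - <<'E'
from h import *
c=viewer.calibration("wrist"); im=cv2.imread("pics/w1.png")[:,:,::-1].copy()
print("yellow col u=240 along v", im[168:250:2,240,0]); print("row v=208",im[208,198:284:2,0])
print("red u=300", im[14:104:2,300,0]); print("red v=60", im[60,216:340:3,0])
E
```

```text
yellow col u=240 along v [114 113  74  89 116 116 108 224 224 224 224 225 213 227 226 224 206 225
 225 224 224 224 224 224 224 225 227 177 183 114 117 115 173 211 224 224
 224 224 189 154 153]
row v=208 [108 108 108 109 136 226 224 224 224 224 227 173 191 225 224 224 224 224
 224 221 224 224 227 181 180 161 176 180 180 181 179 180 173 220 224 224
 224 225 134  52 119  66 115]
red u=300 [157 158 162 150 179 181 183 183 184 184 180 141  89  78  97 132 131 130
 131 130 129 130 130 130 132 131 131 131 130 130 130 132 132 130 135 151
 188 189 190 191 191 196  72 167 164]
red v=60 [112 110 185 195 195 193 178 134 194 194 193 194 194 194 193 194 194 192
 190 191 191 191 193 194 193 193 131 130 130 132 131 131 132  85 117 186
 190 188 187 156 161 160]
```

```bash
cat >> h.py <<'E'
def rect(c,im,col,thr,z,amin=300):
    "rects (on plane z) round bright blobs of a colour: centre, sides, angle of long side"
    m=(mask(im,col)>0)&(im[:,:,0]>=thr); out=[]
    for l,s,ce in blobs(m.astype(np.uint8),amin):
        k=cv2.findContours(l.astype(np.uint8),cv2.RETR_EXTERNAL,cv2.CHAIN_APPROX_NONE)[0][0][:,0]
        P=cast(c,k,z)[:,:2]; (x,y),(w,h),a=cv2.minAreaRect(np.float32(P*1000))
        if w<h: w,h,a=h,w,a+90
        out.append((x,y,w,h,(a+90)%180-90)); print(col,"px",ce.round(),"c mm",round(x,1),round(y,1),"sides",round(w,1),round(h,1),"ang of long",round(out[-1][4],1))
    return out
E
python3 - <<'E'
from h import *
c=viewer.calibration("wrist"); im=cv2.imread("pics/w1.png")[:,:,::-1].copy()
rect(c,im,"y",200,.05); rect(c,im,"r",170,.05)
go(.5,.24,.3,np.pi/2)
E
```

```text
y px [238. 211.] c mm 423.4 -229.9 sides 91.7 91.7 ang of long -84.6
r px [272.  58.] c mm 619.9 -275.4 sides 131.5 83.3 ang of long 87.9
rows: [-0.0018  0.0011 -1.5678] [ 0.0013 -0.4901  0.0006] now [ 0.5002 -0.2501  0.3004] yaw 0.002972411577508998 q6 [-0.4635  0.3486  0.3306  1.5546 -0.0004  2.6752]
```

Both rims come out at the given sizes to within 1 mm. The square bay is at (0.423,-0.230) with yaw +5.4°, and the long bay at (0.620,-0.275) with yaw -2.1°. Next I'll look at the packs.

```bash
python3 jog.py '[[0,0,-0.19,0,-0.06,0,0.085],[0,0,-0.38,0,-0.12,0,0.085],[0,0,-0.56,0,-0.18,0,0.085],[0,0,-0.75,0,-0.24,0,0.085],[0,0,-0.93,0,-0.3,0,0.085],[0,0,-1.12,0,-0.36,0,0.085],[0,0,-1.3,0,-0.42,0,0.085],[0,0,-1.48,0,-0.49,0,0.085],[0,0,-1.568,0,-0.49,0,0.085],[0,0,-1.568,0,-0.49,0,0.085]]' && python3 - <<'E'
from h import *
c,im=look("wrist","w2")
np.savez("w2.npz",**c)
rect(c,im,"y",150,.075,100); rect(c,im,"r",120,.062,100)
E
```

```text
clock: 2.4
eef_pos: [0.4992, 0.2385, 0.3008]
tool_rot: [0.708, 0.706, -0.001, 0.0]
ft_force: [-0.7, -0.5, -1.0]
grip_width: 0.0853
grasp_force: 0.0
y px [215. 138.] c mm 451.0 266.3 sides 36.0 36.0 ang of long 5.4
y px [231. 324.] c mm 463.8 0.8 sides 25.0 19.9 ang of long -13.7
r px [333. 182.] c mm 598.3 207.0 sides 70.3 26.5 ang of long 68.5
r px [431. 271.] c mm 748.3 76.8 sides 48.4 47.9 ang of long 49.4
r px [181. 338.] c mm 383.6 -35.0 sides 24.7 18.8 ang of long 26.6
```

View pics/w2.png

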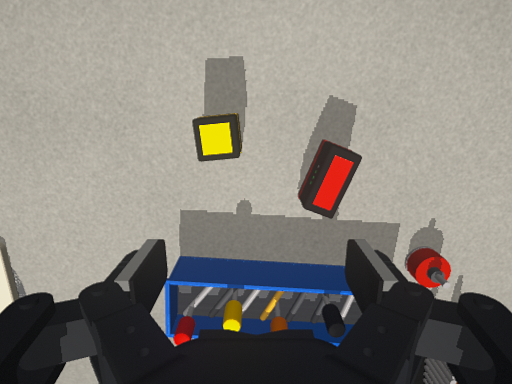

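The view shows the square pack's patch at (215,138), 36x36 mm, and the long pack's patch at (333,182), 70x26 mm. The bin lies below them and the hole saw is at (431,271). So the square pack is at (0.451,0.266) with yaw 5.4°, and the long pack at (0.598,0.207) with yaw -21.5°. I'll grasp the square pack first.

```bash
python3 - <<'E'
from h import *
go(.451,.2663,.14,np.pi/2+np.radians(5.4))
c=dict(np.load("w2.npz")); print(cast(c,[[175,258],[345,268],[180,283]],.075))
E
```

```text
rows: [-0.0008  0.0009 -0.0989] [ 0.0284 -0.0484  0.1611] now [0.4993 0.2378 0.3011] yaw 1.566114559753098 q6 [ 0.4448  0.3347  0.3125  1.5497 -0.0005  2.0203]
[[0.3899 0.1067 0.075 ]
 [0.6203 0.0909 0.075 ]
 [0.3938 0.0681 0.075 ]]
```

```bash
python3 jog.py '[[0,0,-0.099,0.0284,-0.0484,0.05,0.085],[0,0,-0.099,0.0284,-0.0484,0.11,0.085],[0,0,-0.099,0.0284,-0.0484,0.161,0.085],[0,0,-0.099,0.0284,-0.0484,0.161,0.085],[0,0,-0.099,0.0284,-0.0484,0.161,0.085]]' && python3 - <<'E'
from h import *
c,im=look("wrist","w3")
rect(c,im,"y",150,.075,100)
go(.451,.2663,.038,np.pi/2+np.radians(5.4))
E
```

```text
clock: 3.08
eef_pos: [0.453, 0.2672, 0.1426]
tool_rot: [0.673, 0.74, 0.002, 0.001]
ft_force: [0.8, 0.2, 1.3]
grip_width: 0.085
grasp_force: 0.0
y px [252. 203.] c mm 450.9 266.1 sides 35.9 35.3 ang of long 5.3
rows: [ 0.005  -0.0022  0.0007] [-0.0016 -0.0033  0.1054] now [0.4536 0.2679 0.1435] yaw 1.6657013817547595 q6 [ 0.5335  0.3431 -0.0897  1.1325 -0.0001  2.0094]
```

```bash
python3 jog.py '[[0,0,0,0,0,0,0.085],[0,0,0,0,0,0,0.085]]' && python3 - <<'E'
from h import *
go(.451,.2662,.038,np.pi/2+np.radians(5.4))
E
```

```text
clock: 3.38
eef_pos: [0.4523, 0.2681, 0.1421]
tool_rot: [0.672, 0.74, 0.002, 0.0]
ft_force: [-0.3, 0.1, 0.2]
grip_width: 0.0849
grasp_force: 0.0
rows: [ 0.0031 -0.0014  0.0024] [-0.0019 -0.0018  0.1041] now [0.4523 0.2681 0.1421] yaw 1.6674052189398223 q6 [ 0.535   0.3439 -0.0924  1.1311 -0.      2.0092]
```

```bash
python3 jog.py '[[0.003,-0.001,0.001,-0.002,-0.002,0.04,0.085],[0.003,-0.001,0.001,-0.002,-0.002,0.08,0.085],[0.003,-0.001,0.001,-0.002,-0.002,0.104,0.085],[0.003,-0.001,0.001,-0.002,-0.002,0.104,0.085],[0.003,-0.001,0.001,-0.002,-0.002,0.104,0.0],[0.003,-0.001,0.001,-0.002,-0.002,0.104,0.0],[0.003,-0.001,0.001,-0.002,-0.002,0.104,0.0],[0.003,-0.001,0.001,-0.002,-0.002,0.104,0.0],[0.003,-0.001,0.001,-0.002,-0.002,0.104,0.0]]'; python3 -c "
from h import *
look('wrist','w4')
go(.451,.2663,.26,np.pi/2+np.radians(5.4))"
```

```text
clock: 4.5
eef_pos: [0.4509, 0.2663, 0.0382]
tool_rot: [0.672, 0.74, 0.001, -0.0]
ft_force: [1.1, 0.2, 6.8]
grip_width: 0.0512
grasp_force: 63.9
rows: [ 0.0007 -0.0008  0.0017] [ 0.0002  0.0003 -0.2218] now [0.4509 0.2663 0.0382] yaw 1.6667885880554945 q6 [ 0.5333  0.4513 -0.234   0.8845  0.0004  2.0081]
```

View pics/w4.png

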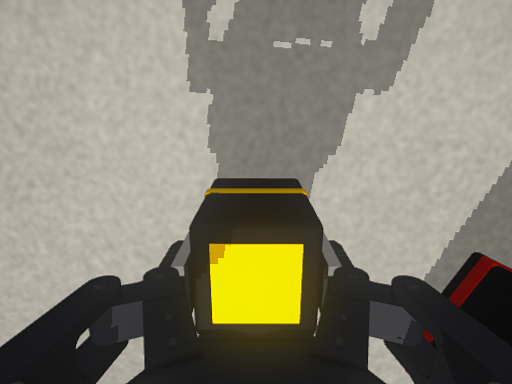

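The pack is square and centred between the pads: the patch is centred at (256,284) and the grip is 64 N at 51 mm. Lifting it now.

```bash
python3 jog.py '[[0,0,0,0,0,-0.02,0],[0,0,0,0,0,-0.05,0],[0,0,0,0,0,-0.1,0],[0,0,0,0,0,-0.15,0],[0,0,0,0,0,-0.2,0],[0,0,0,0,0,-0.2,0]]'; python3 -c "
from h import *
go(.4234,-.2299,.235,np.pi/2+np.radians(5.4))"
```

```text
clock: 5.3
eef_pos: [0.452, 0.2669, 0.2408]
tool_rot: [0.672, 0.74, 0.003, 0.001]
ft_force: [0.6, 0.1, -3.2]
grip_width: 0.051
grasp_force: 63.8
rows: [ 0.0052 -0.0028  0.0018] [-0.4917 -0.0761  0.004 ] now [0.452  0.2669 0.2408] yaw 1.6668164749733743 q6 [0.5332 0.2817 0.0844 1.3677 0.0004 2.0079]
```

```bash
python3 jog.py '[[0,0,0,-0.03,-0.005,0,0],[0,0,0,-0.08,-0.012,0,0],[0,0,0,-0.14,-0.022,0,0],[0,0,0,-0.2,-0.031,0,0],[0,0,0,-0.26,-0.04,0,0],[0,0,0,-0.32,-0.05,0,0],[0,0,0,-0.38,-0.059,0,0],[0,0,0,-0.43,-0.067,0,0],[0,0,0,-0.47,-0.073,0,0],[0,0,0,-0.492,-0.076,0,0]]'; python3 jog.py '[[0,0,0,0,0,0.03,0],[0,0,0,0,0,0.06,0],[0,0,0,0,0,0.09,0],[0,0,0,0,0,0.09,0],[0,0,0,0,0,0.09,0]]'; python3 -c "
from h import *
c,im=look('wrist','w5')
look('scene','s5'); look('side','d5')
go(.4234,-.2299,.059,np.pi/2+np.radians(5.4))
"
```

```text
clock: 6.55
eef_pos: [0.4198, -0.2328, 0.2348]
tool_rot: [0.673, 0.739, -0.002, -0.003]
ft_force: [-1.1, 0.4, -3.6]
grip_width: 0.0514
grasp_force: 63.6
clock: 7.18
eef_pos: [0.4211, -0.2314, 0.1471]
tool_rot: [0.672, 0.74, -0.002, -0.001]
ft_force: [1.0, 0.7, -2.4]
grip_width: 0.0509
grasp_force: 63.6
rows: [-0.0009  0.0024  0.0018] [0.0021 0.0016 0.0893] now [ 0.422  -0.2319  0.1483] yaw 1.6668828421098973 q6 [-0.5008  0.2584 -0.1955  1.1163 -0.0025  0.9739]
```

View pics/w5.png

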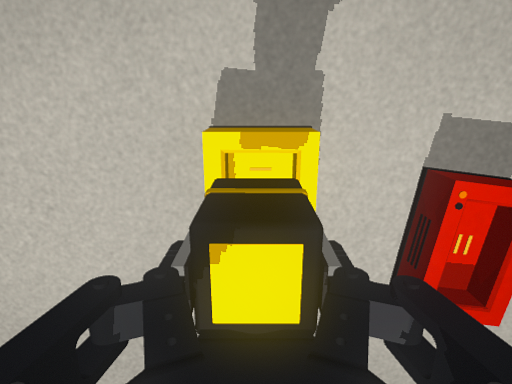

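The pack is over the charger. Only the bay's +y half shows, with rim corners near (203,130) and (320,129). I'll check those corners, and the patch in my grip, against the plan.

```bash
python3 - <<'E'
from h import *
c=viewer.calibration("wrist"); im=cv2.imread("pics/w5.png")[:,:,::-1].copy()
a=np.radians(5.4); R=np.array([[np.cos(a),-np.sin(a)],[np.sin(a),np.cos(a)]])
m=((mask(im,"y")>0)&(im[:,:,0]>=150)).astype(np.uint8)
for v in (135,160,180):
    u=np.where(m[v,180:340])[0]+180; P=cast(c,[[u[0]-.5,v],[u[-1]+.5,v]],.05)[:,:2]
    print(v,u[0],u[-1],"in charger frame mm",(P-[.4234,-.2299])@R*1000)
for u in (225,260,300):
    v=np.where(m[100:175,u])[0][0]+100; print(u,v,(cast(c,[[u,v-.5]],.05)[0,:2]-[.4234,-.2299])@R*1000)
z=bot.get_obs()["eef_pos"][2]-.038+.075; e=bot.get_obs()["eef_pos"]
k=[b for b in blobs(m,500)]
for l,s,ce in k: print(s,(cast(c,ce,z)[0,:2]-e[:2])@R*1000)
go(.4234,-.2299,.059,np.pi/2+np.radians(5.4))
E
```

```text
135 202 319 in charger frame mm [[-43.8266  43.0745]
 [ 48.5431  43.2149]]
160 203 318 in charger frame mm [[-43.9854  23.2529]
 [ 48.9298  23.4039]]
180 204 317 in charger frame mm [[-43.9545   6.7197]
 [ 49.0892   6.8791]]
225 129 [-25.2893  48.109 ]
260 129 [ 1.9517 48.1497]
300 129 [33.0746 48.1962]
[ 202  131  118   80 6063] [ 2.6843 51.3046]
[ 209  244   94   80 7265] [0.3893 1.317 ]
rows: [-0.0009  0.0024  0.0018] [0.0021 0.0016 0.0893] now [ 0.422  -0.2319  0.1483] yaw 1.6668828421098973 q6 [-0.5008  0.2584 -0.1955  1.1163 -0.0025  0.9739]
```

The charger appears about 2 mm off the plan, partly because I read the calibration after the arm had settled further. I'll let it settle and take pose and picture together.

```bash
cat > chk.py <<'E'
from h import *
c,im=look("wrist","w6"); e=bot.get_obs()["eef_pos"]
a=np.radians(5.4); R=np.array([[np.cos(a),-np.sin(a)],[np.sin(a),np.cos(a)]])
m=((mask(im,"y")>0)&(im[:,:,0]>=150)).astype(np.uint8)
B=np.array([.4234,-.2299])
X=[]
for v in range(140,185,4):
    u=np.where(m[v,180:345])[0]+180; X.append(((cast(c,[[u[0]-.5,v],[u[-1]+.5,v]],.05)[:,:2]-B)@R*1000)[:,0])
print("x edges",np.median(X,0))
print("y edge",np.median([((cast(c,[[u,np.where(m[80:185,u])[0][0]+79.5]],.05)[0,:2]-B)@R*1000)[1] for u in range(220,305,5)]))
l,s,ce=[b for b in blobs(m,500) if b[2][1]>230][0]
k=cv2.findContours(l.astype(np.uint8),0,cv2.CHAIN_APPROX_NONE)[0][0][:,0]
P=(cast(c,k,e[2]+.037)[:,:2]-e[:2])@R*1000; print("patch-TCP",P.min(0),P.max(0),"TCP-plan",(e[:2]-B)@R*1000)
go(.4234,-.2299,.059,np.pi/2+np.radians(5.4))
E
python3 jog.py '[[0,0,0,0.002,0.002,0,0],[0,0,0,0.002,0.002,0,0],[0,0,0,0.002,0.002,0,0],[0,0,0,0.002,0.002,0,0]]'; python3 chk.py
```

```text
clock: 7.82
eef_pos: [0.423, -0.2293, 0.1471]
tool_rot: [0.672, 0.74, -0.001, -0.001]
ft_force: [0.1, -0.6, -2.2]
grip_width: 0.0516
grasp_force: 63.6
x edges [-44.6648  47.323 ]
y edge 49.36474811940015
patch-TCP [-17.5163 -17.6848] [18.4344 18.2121] TCP-plan [-0.3822  0.6537]
rows: [-0.003   0.001   0.0017] [-0.0006  0.0006  0.088 ] now [ 0.423  -0.2293  0.147 ] yaw 1.6667881584421913 q6 [-0.4952  0.2605 -0.1961  1.1161 -0.0025  0.9796]
```

```bash
python3 - <<'E'
from h import *
im=cv2.imread("pics/w6.png")[:,:,::-1]
for u in (215,225,235): print(im[115:165,u,0])
c=viewer.calibration("wrist"); a=np.radians(5.4); R=np.array([[np.cos(a),-np.sin(a)],[np.sin(a),np.cos(a)]])
for v in range(118,150,3): print(v,((cast(c,[[225,v]],.05)[0,:2]-[.4234,-.2299])@R*1000)[1].round(1),end="; ")
E
```

```text
[123 124 123 125 127 129 127 125 123 123 124 129 111  65  88 147 152 150
 145 224 243 243 243 243 242 243 243 243 243 243 243 243 243 243 243 243
 243 243 243 243 243 243 243 243 243 243 243 243 243 243]
[121 121 122 125 128 130 131 130 126 124 124 127 111  65  89 146 153 150
 144 224 243 243 242 242 243 243 243 243 243 243 243 243 243 243 243 243
 243 243 244 248 193 153 152 136 132 132 133 132 132 132]
[126 129 129 127 126 125 126 124 125 126 129 132 112  64  89 147 152 150
 145 224 243 243 243 243 243 243 242 243 243 243 243 243 243 243 243 243
 243 244 243 244 243 243 243 243 243 243 243 243 243 243]
118 58.8; 121 56.5; 124 54.3; 127 52.0; 130 49.7; 133 47.4; 136 45.1; 139 42.8; 142 40.4; 145 38.1; 148 35.7;
```

With the true top edge at row 133.7, the bay is at plan +(1.3, 0.9) mm and the pack is nearly centred on the TCP. I'll shift 1.4 mm along tool y and go down in stages.

```bash
python3 jog.py '[[-0.003,0.001,0.002,0,0.0014,0.02,0],[-0.003,0.001,0.002,0,0.0014,0.04,0],[-0.003,0.001,0.002,0,0.0014,0.052,0],[-0.003,0.001,0.002,0,0.0014,0.058,0],[-0.003,0.001,0.002,0,0.0014,0.063,0],[-0.003,0.001,0.002,0,0.0014,0.068,0],[-0.003,0.001,0.002,0,0.0014,0.073,0],[-0.003,0.001,0.002,0,0.0014,0.076,0],[-0.003,0.001,0.002,0,0.0014,0.076,0]]'; python3 -c "
from h import *
go(.4234,-.2299,.058,np.pi/2+np.radians(5.4))"
```

```text
clock: 9.0
eef_pos: [0.424, -0.2292, 0.0708]
tool_rot: [0.673, 0.74, -0.0, -0.0]
ft_force: [-0.2, 0.6, -2.0]
grip_width: 0.0515
grasp_force: 63.7
rows: [-0.0003 -0.0002 -0.0002] [-0.0007 -0.0007  0.0128] now [ 0.424  -0.2292  0.0708] yaw 1.6647997991716756 q6 [-0.4955  0.3415 -0.3062  0.9235  0.      0.9813]
```

It's 17 mm into the bay with no contact force. Lowering the rest of the way.

```bash
python3 jog.py '[[0,0,0,0,0,0.004,0],[0,0,0,0,0,0.008,0],[0,0,0,0,0,0.011,0],[0,0,0,0,0,0.0125,0],[0,0,0,0,0,0.0135,0],[0,0,0,0,0,0.0135,0]]'
```

```text
clock: 9.75
eef_pos: [0.4241, -0.2292, 0.0582]
tool_rot: [0.673, 0.74, -0.0, 0.0]
ft_force: [-2.0, 0.5, 5.4]
grip_width: 0.0513
grasp_force: 64.4
```

It touched the floor at z=0.058 as predicted, with a light 7 N push. Releasing, then lifting straight up.

```bash
python3 jog.py '[[0,0,0,0,0,0,0.085],[0,0,0,0,0,0,0.085],[0,0,0,0,0,0,0.085],[0,0,0,0,0,0,0.085],[0,0,0,0,0,-0.03,0.085],[0,0,0,0,0,-0.08,0.085],[0,0,0,0,0,-0.14,0.085],[0,0,0,0,0,-0.19,0.085],[0,0,0,0,0,-0.19,0.085],[0,0,0,0,0,-0.19,0.085]]'; python3 - <<'E'
from h import *
c,im=look("wrist","w7"); 
for z in (.095,): rect(c,im,"y",150,z,300)
go(.5983,.207,.26,np.radians(68.5))
E
```

```text
clock: 11.0
eef_pos: [0.4239, -0.2291, 0.2471]
tool_rot: [0.673, 0.74, -0.0, -0.0]
ft_force: [-0.2, -0.2, -0.5]
grip_width: 0.0851
grasp_force: 0.0
y px [256. 160.] c mm 423.6 -219.6 sides 80.2 79.2 ang of long 5.4
y px [256. 175.] c mm 424.3 -229.0 sides 35.9 34.7 ang of long 5.4
rows: [-0.0022 -0.0008  0.4693] [ 0.4175  0.215  -0.0137] now [ 0.4235 -0.2289  0.2462] yaw 1.6648351548460762 q6 [-0.4955  0.1994 -0.0089  1.3649 -0.      0.9813]
```

View pics/w7.png

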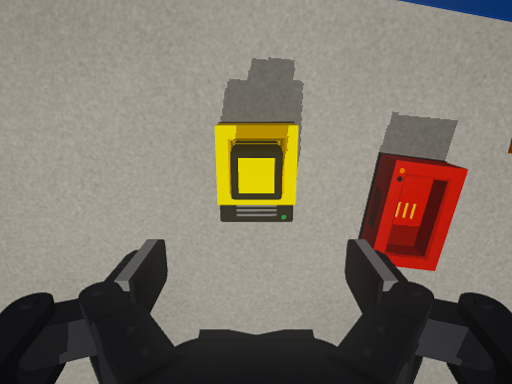

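The square pack is seated at the right height and centred, with its patch at (256,175). The red charger is at right, near (415,215). I'll re-measure that bay from this settled pose before moving.

```bash
python3 - <<'E'
from h import *
c,im=look("wrist","w8")
for t in (150,170,180): rect(c,im,"r",t,.05,800)
print(im[215,355:470:2,0]); print(im[145:280:3,440,0])
go(.5983,.207,.26,np.radians(68.5))
E
```

```text
r px [421. 209.] c mm 620.8 -273.8 sides 131.6 83.5 ang of long 88.0
r px [420. 207.] c mm 620.9 -274.0 sides 131.2 83.4 ang of long 88.1
r px [420. 207.] c mm 620.9 -274.0 sides 131.2 83.4 ang of long 88.1
[165 164 162 158 169  42  49  81  49  47  64  64  82  80 153 197 195 192
 191 192 155 226 193 195 159 228 190 194 155 225 192 192 190 191 198  74
  77  79  78  76  77  73 154 163 187 189 188 189 189 187 163 161 159 161
 161 160 152 151]
[104 103 106 105 103  71  95 165 193 194 193 185  89  72  76  76  74  76
  77  76  75  87 147 158 159 163 181 189 190 188 184 187 187 185 183 183
 183 185 169 160 159 156 158 161 157]
rows: [-0.0031 -0.0011  0.4693] [ 0.4174  0.2151 -0.014 ] now [ 0.4233 -0.2288  0.2458] yaw 1.6648279626823617 q6 [-0.4955  0.1999 -0.0093  1.3649 -0.      0.9813]
```

```bash
python3 jog.py '[[0,0,0.05,0.045,0.023,0,0.085],[0,0,0.1,0.09,0.046,0,0.085],[0,0,0.15,0.14,0.072,0,0.085],[0,0,0.2,0.19,0.098,0,0.085],[0,0,0.26,0.24,0.124,0,0.085],[0,0,0.32,0.29,0.149,0,0.085],[0,0,0.38,0.34,0.175,0,0.085],[0,0,0.44,0.39,0.2,0,0.085],[0,0,0.469,0.417,0.215,0,0.085],[0,0,0.469,0.417,0.215,0,0.085]]'; python3 jog.py '[[-0.003,-0.001,0,0,0,0.05,0.085],[-0.003,-0.001,0,0,0,0.1,0.085],[-0.003,-0.001,0,0,0,0.1,0.085],[-0.003,-0.001,0,0,0,0.1,0.085],[-0.003,-0.001,0,0,0,0.1,0.085]]'; python3 - <<'E'
from h import *
c,im=look("wrist","w9")
rect(c,im,"r",150,.062,300)
go(.5983,.207,.022,np.radians(68.5))
E
```

```text
clock: 12.35
eef_pos: [0.5985, 0.2082, 0.2443]
tool_rot: [0.826, 0.564, -0.002, -0.001]
ft_force: [1.1, -0.7, 0.4]
grip_width: 0.085
grasp_force: 0.0
clock: 12.98
eef_pos: [0.6009, 0.2063, 0.1506]
tool_rot: [0.827, 0.563, 0.003, 0.002]
ft_force: [0.7, 0.4, 0.7]
grip_width: 0.0848
grasp_force: 0.0
r px [251. 192.] c mm 598.3 207.1 sides 69.6 25.9 ang of long 68.4
r px [491. 250.] c mm 768.3 86.9 sides 38.3 13.2 ang of long -74.0
r px [460. 267.] c mm 742.4 80.0 sides 47.4 26.5 ang of long -76.5
rows: [ 0.0069 -0.0023 -0.0001] [-0.0006 -0.0034  0.1284] now [0.6008 0.2064 0.1504] yaw 1.1955012305992263 q6 [ 0.3322  0.5455  0.248   1.2666 -0.0028  2.2783]
```

View pics/w9.png

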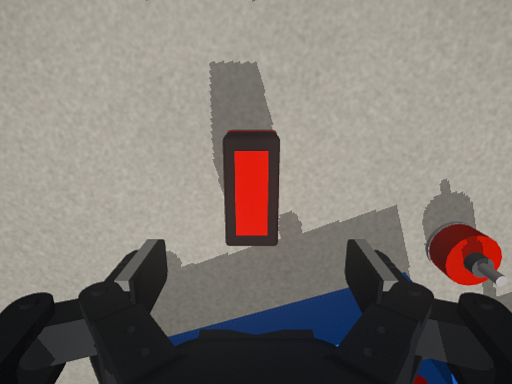

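The long pack's patch is at (251,192), lined up with the tool, and the hole saw at (460,260) is well clear. The measurement repeats to within 0.1 mm, so I'll grasp.

```bash
python3 - <<'E'
from h import *
im=cv2.imread("pics/w9.png")[:,:,::-1]; print(im[125:155,252].sum(1)); print(im[232:250,252].sum(1)); print(im[200,220:285].sum(1))
c=viewer.calibration("wrist"); R=Ro.from_euler("z",np.radians(-21.5)).as_matrix()
print((cast(c,[[252,v] for v in (130,134,138,142,151,236,240,245)],.062)-[.5983,.207,0])@R*1000)
go(.5983,.207,.022,np.radians(68.5))
E
python3 jog.py '[[0.003,-0.001,0,-0.0006,-0.003,0.03,0.085],[0.003,-0.001,0,-0.0006,-0.003,0.06,0.085],[0.003,-0.001,0,-0.0006,-0.003,0.08,0.085],[0.003,-0.001,0,-0.0006,-0.003,0.08,0.085],[0.003,-0.001,0,-0.0006,-0.003,0.08,0.085]]';python3 - <<'E'
from h import *
go(.5983,.207,.022,np.radians(68.5))
E
```

```text
[331 332 332 340 290 200 141 114 112 114 115 115 122 129 133 138 139 145
 139 140 136 140 139 143 141 126 278 272 271 267]
[279 274 282 211 147 143 146 143 147 148 148 144 134 190 326 350 355 357]
[482 481 490 511 301 139 140 150 151 150 149 149 148 150 136 289 276 276
 269 276 264 268 270 265 265 266 268 269 271 265 267 266 269 265 271 259
 268 268 268 264 268 267 268 267 271 275 274 252 180 144 149 149 152 150
 153 149 144 125 259 499 528 517 508 502 508]
[[  0.7986  50.636   62.    ]
 [  0.787   47.6788  62.    ]
 [  0.7753  44.7005  62.    ]
 [  0.7635  41.7008  62.    ]
 [  0.7366  34.8718  62.    ]
 [  0.4597 -35.5826  62.    ]
 [  0.4455 -39.1892  62.    ]
 [  0.4276 -43.7378  62.    ]]
rows: [ 0.0069 -0.0023 -0.0001] [-0.0006 -0.0034  0.1284] now [0.6008 0.2064 0.1504] yaw 1.1955012305992263 q6 [ 0.3322  0.5455  0.248   1.2666 -0.0028  2.2783]
clock: 13.65
eef_pos: [0.5975, 0.2069, 0.0694]
tool_rot: [0.827, 0.563, 0.001, 0.001]
ft_force: [-0.3, 0.2, 0.7]
grip_width: 0.0848
grasp_force: 0.0
rows: [0.0024 0.     0.0003] [0.0004 0.0006 0.0474] now [0.5975 0.2069 0.0694] yaw 1.19581305279646 q6 [ 0.3341  0.6039  0.1274  1.0925 -0.0016  2.2798]
```

```bash
python3 jog.py '[[0.002,0,0,0,0,0.03,0.085],[0.002,0,0,0,0,0.047,0.085],[0.002,0,0,0,0,0.047,0.085],[0.002,0,0,0,0,0.047,0],[0.002,0,0,0,0,0.047,0],[0.002,0,0,0,0,0.047,0],[0.002,0,0,0,0,0.047,0],[0.002,0,0,0,0,0.047,0],[0.002,0,0,0,0,0.047,0],[0.002,0,0,0,0,0.047,0]]'; python3 - <<'E'
from h import *
c,im=look("wrist","w10"); e=bot.get_obs()["eef_pos"]
rect(c,im,"r",130,.062,500); print(e)
E
```

```text
clock: 14.9
eef_pos: [0.5974, 0.2066, 0.0219]
tool_rot: [0.827, 0.563, -0.0, 0.0]
ft_force: [1.3, -0.4, 6.4]
grip_width: 0.0435
grasp_force: 63.0
r px [256. 266.] c mm 600.8 213.7 sides 55.9 26.2 ang of long 68.5
[0.5974 0.2066 0.0219]
```

Gripped at 63 N, 43.5 mm wide, and centred to within a millimetre. Lifting.

```bash
python3 jog.py '[[0,0,0,0,0,-0.02,0],[0,0,0,0,0,-0.05,0],[0,0,0,0,0,-0.1,0],[0,0,0,0,0,-0.15,0],[0,0,0,0,0,-0.2,0],[0,0,0,0,0,-0.22,0],[0,0,0,0,0,-0.22,0],[0,0,0,0,0,-0.22,0]]'; python3 -c "
from h import *
go(.6208,-.274,.23,np.radians(88))"
```

```text
clock: 15.95
eef_pos: [0.5955, 0.2063, 0.2378]
tool_rot: [0.826, 0.563, -0.004, -0.001]
ft_force: [-0.5, -0.7, -4.5]
grip_width: 0.0438
grasp_force: 62.3
rows: [-0.0066  0.0041 -0.34  ] [-0.4376  0.1994  0.0088] now [0.5955 0.2063 0.2378] yaw 1.1959087383847924 q6 [ 0.3335  0.5147  0.4242  1.488  -0.0001  2.2792]
```

```bash
python3 jog.py '[[0,0,-0.02,-0.026,0.012,0,0],[0,0,-0.06,-0.07,0.032,0,0],[0,0,-0.1,-0.12,0.055,0,0],[0,0,-0.14,-0.17,0.077,0,0],[0,0,-0.18,-0.22,0.1,0,0],[0,0,-0.22,-0.27,0.123,0,0],[0,0,-0.26,-0.32,0.146,0,0],[0,0,-0.3,-0.37,0.169,0,0],[0,0,-0.33,-0.41,0.187,0,0],[0,0,-0.34,-0.437,0.199,0,0]]'; python3 jog.py '[[0,0,0,0,0,0,0],[0,0,0,0,0,0.03,0],[0,0,0,0,0,0.06,0],[0,0,0,0,0,0.06,0],[0,0,0,0,0,0.06,0],[0,0,0,0,0,0.06,0],[0,0,0,0,0,0.06,0]]'; python3 - <<'E'
from h import *
c,im=look("wrist","w11")
print("pack-depth:"); rect(c,im,"r",130,bot.get_obs()["eef_pos"][2]+.040,500)
print("rim:"); rect(c,im,"r",130,.05,500)
go(.6208,-.274,.092,np.radians(88))
E
```

```text
clock: 17.2
eef_pos: [0.6204, -0.2749, 0.2374]
tool_rot: [0.72, 0.694, -0.002, -0.003]
ft_force: [0.2, 0.9, -4.1]
grip_width: 0.0431
grasp_force: 62.2
clock: 18.08
eef_pos: [0.6224, -0.2731, 0.1825]
tool_rot: [0.719, 0.695, -0.001, 0.001]
ft_force: [-0.5, 0.2, -3.6]
grip_width: 0.0431
grasp_force: 62.2
pack-depth:
r px [255. 129.] c mm 624.5 -212.7 sides 31.3 16.1 ang of long -0.8
r px [256. 266.] c mm 623.1 -265.6 sides 56.2 26.3 ang of long 88.0
rim:
r px [255. 129.] c mm 623.1 -229.0 sides 84.0 43.2 ang of long -0.8
r px [256. 266.] c mm 619.4 -371.1 sides 150.8 70.5 ang of long 88.0
rows: [-0.0006  0.0019  0.    ] [-0.0008 -0.0014  0.0902] now [ 0.6223 -0.2731  0.1822] yaw 1.5358945877468106 q6 [-0.4127  0.6321  0.4795  1.4181 -0.002   1.193 ]
```

View pics/w11.png

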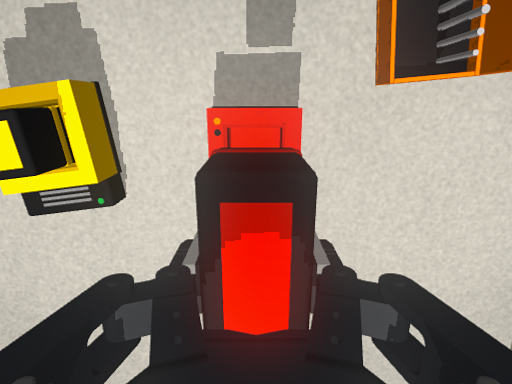

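The pack is over the red charger, whose visible +y end spans (207..302, 107..150). The bit case is at top right, well clear. I'll measure the rim edges and patch from this pose.

```bash
cat > chk2.py <<'E'
import sys; from h import *
c,im=look("wrist",sys.argv[1]); o=bot.get_obs(); e=o["eef_pos"]
R=Ro.from_euler("z",np.radians(-2)).as_matrix()[:2,:2]; B=np.array([.6208,-.274])
F=lambda uv,z,o:(cast(c,uv,z)[:,:2]-o)@R*1000
m=((mask(im,"r")>0)&(im[:,:,0]>=160)).astype(np.uint8)
bs=sorted(blobs(m,150),key=lambda b:b[1][1]); t=bs[0][1]; print([b[1].tolist() for b in bs])
v0=t[1]; print("col",im[v0-8:v0+8,240,0])
X=[]
for v in range(v0+5,v0+t[3]-4,3):
    u=np.where(m[v,150:360])[0]+150; X.append(F([[u[0]-.5,v],[u[-1]+.5,v]],.05,B)[:,0])
print("charger x edges",np.median(X,0),"y edge(66)",F([[240,v0-.5]],.05,B)[0])
l=(mask(im,"r")>0)&(np.arange(384)[:,None]>180)
l=max(blobs(l.astype(np.uint8),500),key=lambda b:b[1][4])[0]
k=cv2.findContours(l.astype(np.uint8),0,cv2.CHAIN_APPROX_NONE)[0][0][:,0]
P=F(k,e[2]+.040,e[:2]); print("patch-TCP x",P.min(0)[0],P.max(0)[0],"y far edge(35)",P.max(0)[1],"TCP-plan",(e[:2]-B)@R*1000)
print("tilt deg",np.degrees(np.arccos(-Ro.from_quat(o["tool_rot"]).as_matrix()[2,2])))
go(.6208,-.274,.092,np.radians(88))
E
python3 chk2.py w12
```

```text
[[207, 108, 96, 49, 3631], [220, 203, 72, 132, 8865]]
col [144 146 147 147 145 147  90  97 241 244 241 241 241 241 240 240]
charger x edges [-41.0735  42.0665] y edge(66) [-11.9855  66.2018]
patch-TCP x -12.62672088270558 13.859999992202548 y far edge(35) 35.971271465350455 TCP-plan [1.2788 0.944 ]
tilt deg 0.11778473707178863
rows: [-0.0011  0.0018 -0.0001] [-0.0008 -0.0012  0.0899] now [ 0.6221 -0.2731  0.1819] yaw 1.535798698640289 q6 [-0.4128  0.6322  0.4791  1.418  -0.002   1.193 ]
```

```bash
python3 jog.py '[[-0.001,0.002,0,-0.0015,-0.0012,0.02,0],[-0.001,0.002,0,-0.0015,-0.0012,0.045,0],[-0.001,0.002,0,-0.0015,-0.0012,0.065,0],[-0.001,0.002,0,-0.0015,-0.0012,0.08,0],[-0.001,0.002,0,-0.0015,-0.0012,0.087,0],[-0.001,0.002,0,-0.0015,-0.0012,0.09,0],[-0.001,0.002,0,-0.0015,-0.0012,0.09,0],[-0.001,0.002,0,-0.0015,-0.0012,0.09,0],[-0.001,0.002,0,-0.0015,-0.0012,0.09,0],[-0.001,0.002,0,-0.0015,-0.0012,0.09,0]]'; python3 chk2.py w13; python3 -c "
from h import *
look('side','d13')
a=cv2.imread('pics/d13.png')[130:370,150:390]; b=cv2.resize(a,(600,600),interpolation=cv2.INTER_CUBIC); cv2.imwrite('pics/d13c.png',b)"
```

```text
clock: 19.42
eef_pos: [0.6204, -0.2746, 0.0913]
tool_rot: [0.719, 0.695, -0.0, -0.001]
ft_force: [0.7, -0.6, -3.9]
grip_width: 0.0434
grasp_force: 62.4
[[186, 108, 142, 131, 5520], [221, 137, 71, 11, 700], [220, 203, 72, 132, 8857]]
col [142 141 142 145 147 152  78  75 142 172 174 174 174 173 173 175]
charger x edges [-41.1457  42.2734] y edge(66) [-9.1814 66.4042]
patch-TCP x -12.702374807622052 13.745025514798906 y far edge(35) 35.8780069913264 TCP-plan [-0.4224 -0.5689]
tilt deg 0.07928969341966458
rows: [-0.0012 -0.0007 -0.0001] [ 0.0006  0.0004 -0.0008] now [ 0.6204 -0.2746  0.0912] yaw 1.5357848569650523 q6 [-0.4167  0.6777  0.3218  1.2163  0.0002  1.1891]
```

View pics/d13c.png

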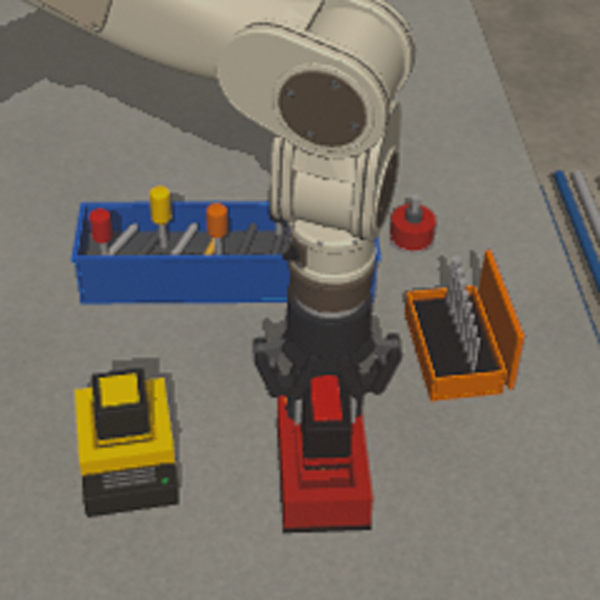

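The side view shows the square pack seated in the yellow charger. The long pack hangs upright and aligned above the red one, about 19.4 mm over the rim, and the bystanders haven't been touched. One small trim, then a hold, then I'll hand in.

```bash
python3 jog.py '[[0,0,0,0,0.0005,-0.0006,0],[0,0,0,0,0.0005,-0.0006,0],[0,0,0,0,0.0005,-0.0006,0],[0,0,0,0,0.0005,-0.0006,0],[0,0,0,0,0.0005,-0.0006,0],[0,0,0,0,0.0005,-0.0006,0]]'; python3 -c "
from h import *
print(np.abs(bot.get_obs()['joint_vel']).max()); print(order.job_done())"
```

```text
clock: 20.27
eef_pos: [0.6208, -0.2746, 0.0916]
tool_rot: [0.719, 0.695, -0.0, -0.001]
ft_force: [0.3, -0.4, -3.7]
grip_width: 0.0434
grasp_force: 62.4
0.0015748707958085886
the job is handed in; nothing more can be done
None
```

The job is handed in: the square pack is seated in its charger and released, and the long pack is held still, upright and aligned, about 2 cm above the long bay without having touched that charger (verdict not shown).

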